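Pair up the mixed lasts in their trays

ROBOT

A 6-joint arm with a two-finger parallel gripper is mounted at the origin on the work surface. World frame = base frame: x ahead of the robot, y to its left, z up, the work surface at z = 0. Lengths are in m, angles in rad, forces in N, time in s.
With the tool pointing down it reaches from about 0.35 to 0.85 m from the base axis. Payload 8.1 kg.
Tool frame: the origin (TCP) lies between the finger pads; the fingertips stand 19 mm ahead of it and the grasp point (between the pads) is the TCP; z points along the fingers, y is the line along which they close (so a half turn about z gives the same grasp; the last joint's range is limited). The gripper opens to 93 mm and grips with 3 to 60 N. Pads are 15 mm wide; open, the fingers measure 128 mm over their backs; the gripper's body (75 mm by 188 mm) begins 65 mm behind the grasp point.
Start: joints at [-1.228, 0.13, 1.488, -0, 1.523, -0.085], TCP at [0.249, -0.546, 0.238] pointing down, gripper open.
Joint ranges: [-2.96, 2.96], [-0.89, 2.26], [0.02, 2.5], [-1.34, 4.48], [0, 2.73], [-2.66, 2.66]. Speed limits (rad/s): [2.39, 2.39, 2.79, 3.14, 3.14, 3.14].

INTERFACE

Orientations are given as [roll, pitch, yaw] about the fixed x, y, z axes, in that order (R = Rz(yaw) Ry(pitch) Rx(roll)).
In Python, from cell import read_state, camera, camera_model, job_done gives the robot as it stands.
- The arm moves only by the tool send_rows, never from a script. Its argument "motion" is a list of rows, each an object of numbers: "tx", "ty", "tz": the shift along the tool's x, y, z in mm; "rx", "ry", "rz": the turn, a rotation vector about the tool's x, y, z in degrees; "jaw": the opening, from 0 (shut) to 1 (fully open). A call has 1 to 12 rows; each row shifts and turns the commanded pose from where the row before left it, along the tool's axes as they then stand; what a row does not reach is not made up. A row lasts 1/8 s, in which the tool goes at most 62.5 mm and 10.7 degrees, less where a joint would pass 70% of its speed; a pose out of reach is approached as far as the arm can. A call with a gripper value outside its range is refused whole. The fingers move at their own pace and stop on an object; "grip_force" is the grip in N (left out, the last holds). Time passes only in rows, so rows that do not move let the fingers close. It gives the time, the measured TCP pose, the force, the opening and the grip force at its end, in the units of the state.
- read_state(): the state, without advancing time (a new reading comes with each control period).
- camera(name): name is "side" or "top" or "wrist"; returns the picture (420x560x3 uint8, red, green, blue); there is no depth.
- camera_model(name): a dict with "fx", "fy", "cx", "cy" (pixels), "world_to_cam" (4x4, takes a point from world to camera coordinates); the wrist camera has in their place "tool_from_camera" (4x4, takes a point from camera to tool coordinates, whose origin is the TCP and whose axes are the flange's). Camera axes: x right, y up, looking along -z (the intrinsics and any distortion apply to the point x, -y, -z); pixel columns grow to the right and rows downward; lengths in m; the calibration is good to about 2 mm. A picture is of the moment at which its call begins: read the wrist's pose just before it. camera_model takes no time and is no camera call.
- job_done(): hands the job in; it is judged then, once.
The state is a dict: "t": time; "joint_pos": joint angles; "dq": joint speeds; "tau": joint torques, N m; "position": TCP position; "tool_rot": TCP orientation; "wrist_force": force on the tool from outside, world axes, zero at the start; "wrist_torque": the same for the moment, N m; "width": opening from 0.0 (shut) to 1.0 (fully open); "gripper_force": force on a finger pad.
Only numpy, scipy, OpenCV 4.12 (cv2) and the standard library are available. Lean on these libraries where they do the work, as an engineer would, in place of code of your own. Each camera call takes 0.05 s, during which the arm holds its last target. There are 200 camera calls.

TASK

The left-foot lasts of the three children's sizes have been put back in the wrong trays. Rearrange them (the bare cutting board is free to stand one on meanwhile) so that each tray holds a true pair: the left last stands flat in the left bay, beside the right last of its own size, with its toe pointing the same way as its mate's. Leave the right-foot lasts where they stand, and set each last down without dropping it.

Things in the scene. Friction and masses are not known exactly. Their poses are not given: they have to be found in the camera images.
- tray_small: Plywood tray with the small right-foot last in its right bay (else all trays are alike). Fixed, 200 (x) x 184 (y) x 25 mm, walls and floor 6 mm; a divider along x makes two bays, each 188 x 83 mm inside, centred at y = +44.5 mm (left bay) and y = -44.5 mm (right), floor 6 mm up. Origin: centre of its underside, on the bench. x: toe end, away from the robot (to 0.2 rad off); y: left.
- tray_medium: Plywood tray with the medium right-foot last in its right bay (else all trays are alike). Fixed, 200 (x) x 184 (y) x 25 mm, walls and floor 6 mm; a divider along x makes two bays, each 188 x 83 mm inside, centred at y = +44.5 mm (left bay) and y = -44.5 mm (right), floor 6 mm up. Origin: centre of its underside, on the bench. x: toe end, away from the robot (to 0.2 rad off); y: left.
- tray_large: Plywood tray with the large right-foot last in its right bay (else all trays are alike). Fixed, 200 (x) x 184 (y) x 25 mm, walls and floor 6 mm; a divider along x makes two bays, each 188 x 83 mm inside, centred at y = +44.5 mm (left bay) and y = -44.5 mm (right), floor 6 mm up. Origin: centre of its underside, on the bench. x: toe end, away from the robot (to 0.2 rad off); y: left.
- left_small_mid (a point): Small left-foot shoe last, green plastic, 118 mm long, 45 wide, 61 high, to be moved. Point: half-way up, 31 mm over the flat sole, near the balance point; x to the toe, z up. Heel 47 mm behind it, toe 71 ahead. The upper half is a cone with upright parallel sides 26 mm apart in y, from 38 mm behind the point to 8 ahead, its flat top 31 mm above: grip there from above.
- left_medium_mid (a point): Medium left-foot shoe last, green plastic, 140 mm long, 53 wide, 73 high, to be moved. Point: half-way up, 36 mm over the flat sole, near the balance point; x to the toe, z up. Heel 56 mm behind it, toe 84 ahead. The upper half is a cone with upright parallel sides 31 mm apart in y, from 45 mm behind the point to 10 ahead, its flat top 36 mm above: grip there from above.
- left_large_mid (a point): Large left-foot shoe last, green plastic, 165 mm long, 63 wide, 86 high, to be moved. Point: half-way up, 43 mm over the flat sole, near the balance point; x to the toe, z up. Heel 66 mm behind it, toe 99 ahead. The upper half is a cone with upright parallel sides 36 mm apart in y, from 53 mm behind the point to 12 ahead, its flat top 43 mm above: grip there from above.
- right_small_mid (a point): Small right-foot shoe last, green plastic, 118 mm long, 45 wide, 61 high; stays in its tray. Point: half-way up, 31 mm over the flat sole, near the balance point; x to the toe, z up. Heel 47 mm behind it, toe 71 ahead. The upper half is a cone with upright parallel sides 26 mm apart in y, from 38 mm behind the point to 8 ahead, its flat top 31 mm above: grip there from above.
- right_medium_mid (a point): Medium right-foot shoe last, green plastic, 140 mm long, 53 wide, 73 high; stays in its tray. Point: half-way up, 36 mm over the flat sole, near the balance point; x to the toe, z up. Heel 56 mm behind it, toe 84 ahead. The upper half is a cone with upright parallel sides 31 mm apart in y, from 45 mm behind the point to 10 ahead, its flat top 36 mm above: grip there from above.
- right_large_mid (a point): Large right-foot shoe last, green plastic, 165 mm long, 63 wide, 86 high; stays in its tray. Point: half-way up, 43 mm over the flat sole, near the balance point; x to the toe, z up. Heel 66 mm behind it, toe 99 ahead. The upper half is a cone with upright parallel sides 36 mm apart in y, from 53 mm behind the point to 12 ahead, its flat top 43 mm above: grip there from above.
- board: Bare wooden cutting board, fixed, 190 mm (x) x 150 mm (y) x 12 mm high, nothing on it: a free spot for one last. Origin: centre of its underside, on the bench.
Things that resemble listed ones, but are neither listed nor needed, are in the scene too. What is shaped like the part that bears left_medium_mid but blue or brown is not meant.

How it is judged:
At the end, for the whole second after the job is handed in: Each left last stands flat (within 4 mm of the floor's height, upright within 0.06 rad) and at rest in the left bay of the tray that holds the right last of its size, its middle at most 22 mm from the bay's centre line, its toe to the toe end within 0.35 rad; the right lasts still stand upright (x of left_small_mid in the frame of tray_small between -0.06 and 0.05 m and y of left_small_mid in the frame of tray_small between 0.0225 and 0.0665 m and z of left_small_mid in the frame of tray_small between 0.03268 and 0.04068 m and angle between each of left_small_mid, right_small_mid, left_medium_mid, right_medium_mid, left_large_mid, right_large_mid's own z axis and vertical below 0.06 rad and angle between the x axis of left_small_mid and the x axis of tray_small, either way round below 0.35 rad and y of tray_small in the frame of left_small_mid below 0 m and linear speed of each of left_small, left_medium, left_large below 0.02 m/s and angular speed of each of left_small, left_medium, left_large below 0.1 rad/s and x of left_medium_mid in the frame of tray_medium between -0.06 and 0.05 m and y of left_medium_mid in the frame of tray_medium between 0.0225 and 0.0665 m and z of left_medium_mid in the frame of tray_medium between 0.0384 and 0.0464 m and angle between the x axis of left_medium_mid and the x axis of tray_medium, either way round below 0.35 rad and y of tray_medium in the frame of left_medium_mid below 0 m and x of left_large_mid in the frame of tray_large between -0.06 and 0.05 m and y of left_large_mid in the frame of tray_large between 0.0225 and 0.0665 m and z of left_large_mid in the frame of tray_large between 0.0449 and 0.0529 m and angle between the x axis of left_large_mid and the x axis of tray_large, either way round below 0.35 rad and y of tray_large in the frame of left_large_mid below 0 m); the robot touches nothing.
It fails at once if a right-foot last is pushed or lifted more than 20 mm from where it stood (distance of any of right_small_mid, right_medium_mid, right_large_mid from where it was at the start of the episode above 0.02 m).
It fails at once if a left-foot last is dropped (falls free by more than about 25 mm) ((linear speed of left_small above 0.7 m/s and contact force between left_small and the fingers below 0.05 N) or (linear speed of left_medium above 0.7 m/s and contact force between left_medium and the fingers below 0.05 N) or (linear speed of left_large above 0.7 m/s and contact force between left_large and the fingers below 0.05 N)).
It also fails if it takes over 106 s, if anything falls off the work surface, if the arm or the gripper's body presses on something with over 40 N, if the wrist force passes 120 N, or if a joint passes its speed limit or range.

## Working session

There is one attempt and no reset: what is moved stays moved. The work goes in short steps, Python scripts to look and compute and a tool call to move; the robot and the scene stay as the last step left them, time stands still between calls to the robot, and variables do not carry over. Pictures are saved under pics/ and viewed, at most 14 in all, crops included, and the job is handed in when it is done.

Besides the shell and the picture viewer there is one more tool, called after "Request:" by a JSON object that holds its "name" and its "arguments". send_rows: Moves the arm, as the interface text tells. Its arguments: {"type":"object","properties":{"motion":{"type":"array"},"grip_force":{"type":"number"}},"required":["motion"]}

```bash
mkdir -p pics; ls
python3 - <<'E'
from cell import *
import cv2
for n in("top","side"):
    cv2.imwrite(f"pics/{n}0.png",camera(n)[:,:,::-1]); 
    m=camera_model(n);print(n,m)
print(camera_model("wrist"));print(read_state())
E
```

```text
pics
top {'fx': 446.1498000649512, 'fy': 446.1498000649512, 'cx': 281.3626393652934, 'cy': 207.66102912550414, 'world_to_cam': array([[-0.00588761, -0.99995081,  0.00798252, -0.00743758],
       [ 0.99556959, -0.00511232,  0.09388848, -0.59976006],
       [-0.09384305,  0.00849993,  0.99555072, -1.083436  ],
       [ 0.        ,  0.        ,  0.        ,  1.        ]])}
side {'fx': 476.4311663651377, 'fy': 476.4311663651377, 'cx': 290.00533490570365, 'cy': 206.03863114203293, 'world_to_cam': array([[-0.90820304, -0.41813064,  0.01827604,  0.5320961 ],
       [ 0.25025681, -0.50753425,  0.82448803, -0.2054868 ],
       [-0.33546799,  0.75337624,  0.56558419, -0.97673125],
       [ 0.        ,  0.        ,  0.        ,  1.        ]])}
{'fx': 312.9216219693181, 'fy': 312.9216219693181, 'cx': 281.9018415687815, 'cy': 209.71796551166526, 'tool_from_camera': array([[ 1.70310276e-04,  9.70683252e-01,  2.40362215e-01,
         6.62032691e-02],
       [ 9.99999923e-01, -8.05812029e-05, -3.83136087e-04,
         8.57768494e-04],
       [-3.52535106e-04,  2.40362262e-01, -9.70683192e-01,
        -1.47900862e-01],
       [ 0.00000000e+00,  0.00000000e+00,  0.00000000e+00,
         1.00000000e+00]])}
{'t': 0.1, 'joint_pos': array([-1.22841498e+00,  1.31088289e-01,  1.48914299e+00, -1.32722188e-05,
        1.52297791e+00, -8.53929258e-02]), 'dq': array([ 4.25424826e-05, -7.72671057e-04, -3.23400631e-03,  2.73652254e-05,
       -2.46333617e-04, -2.64815044e-05]), 'tau': array([ 7.61870033e-04, -5.61342001e+01, -4.93094766e+01,  7.69340806e-02,
        2.91058305e-02, -8.35673632e-05]), 'position': array([ 0.24877169, -0.54548762,  0.23670577]), 'tool_rot': array([-3.13998088e+00, -1.24665369e-04,  4.27774815e-01]), 'wrist_force': array([ 0.55124031, -0.52471438, -0.1810659 ]), 'wrist_torque': array([ 0.0064771 , -0.00217725, -0.02627736]), 'gripper_force': 0.0, 'width': 1.0016055001029687}
```

View pics/top0.png

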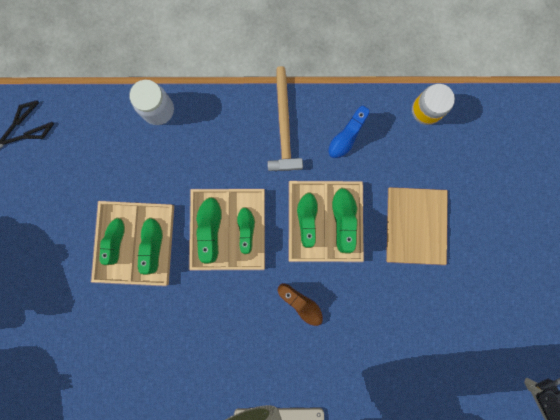

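View pics/side0.png

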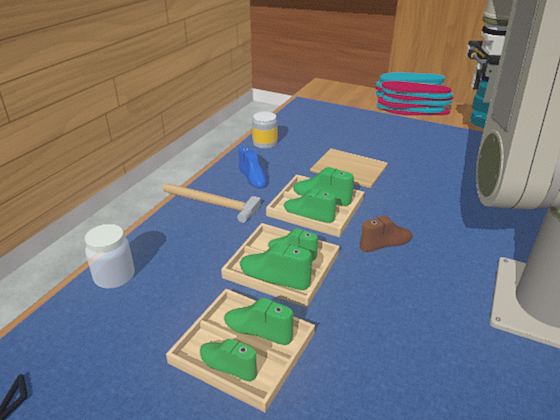

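The left-hand tray (133,244) has a small left last beside a medium right one. The middle tray (227,230) has large beside small, and the right tray (326,222) has medium beside large. The board is at (418,227). The blue (349,132) and brown (300,305) lasts are decoys. Next I measure and check an enlarged crop.

```bash
cat > h.py <<'E'
import numpy as np, cv2
from cell import *
from scipy.spatial.transform import Rotation as Rr
def cam(name,state=None):
    m=camera_model(name)
    if name=="wrist":
        T=np.eye(4);T[:3,:3]=Rr.from_euler('xyz',state['tool_rot']).as_matrix();T[:3,3]=state['position']
        W=np.linalg.inv(T@m['tool_from_camera'])
    else: W=m['world_to_cam']
    return m,W
def ray(mw,uv,z):
    m,W=mw;uv=np.atleast_2d(uv).astype(float)
    d=np.c_[(uv[:,0]-m['cx'])/m['fx'],-(uv[:,1]-m['cy'])/m['fy'],-np.ones(len(uv))]@W[:3,:3]
    c=-W[:3,:3].T@W[:3,3]
    return (c+d*((z-c[2])/d[:,2])[:,None])
def green(im):
    h=cv2.cvtColor(im,cv2.COLOR_RGB2HSV); return cv2.inRange(h,(45,120,40),(80,255,255))
def wood(im):
    h=cv2.cvtColor(im,cv2.COLOR_RGB2HSV); return cv2.inRange(h,(8,40,90),(28,200,255))
E
python3 - <<'E'
from h import *
im=cv2.imread("pics/top0.png")[:,:,::-1].copy();mw=cam("top")
cr=im[180:295,85:375];cv2.imwrite("pics/crop.png",cv2.resize(cr[:,:,::-1],None,fx=2.75,fy=2.75,interpolation=cv2.INTER_CUBIC))
w=wood(im)|green(im);w[:150]=0
w=cv2.morphologyEx(w,cv2.MORPH_CLOSE,np.ones((5,5)))
for c in cv2.findContours(w,0,2)[0]:
    if cv2.contourArea(c)<2000: continue
    c=c[:,0]
    z=.012 if c[:,0].mean()>380 else .025
    p=ray(mw,c,z)[:,:2].astype(np.float32)
    (x,y),(a,b),t=cv2.minAreaRect(p); t=(t+45)%90-45
    print("wood",c.mean(0),"xy",x,y,a,b,"yawdeg",t)
for c in cv2.findContours(green(im),0,2)[0]:
    if cv2.contourArea(c)<200: continue
    p=ray(mw,c[:,0],.03)[:,:2].astype(np.float32)
    (x,y),(a,b),t=cv2.minAreaRect(p); print("green",c[:,0].mean(0),x,y,a,b,t)
E
```

```text
wood [132.64 245.3 ] xy 0.5150275230407715 0.35771724581718445 0.1893700361251831 0.19966286420822144 yawdeg -3.1702423095703125
wood [233.11764706 225.82352941] xy 0.5482177138328552 0.1254378706216812 0.1859285980463028 0.19895651936531067 yawdeg -0.27484893798828125
wood [420.8 226.4] xy 0.5547696948051453 -0.352352499961853 0.15145137906074524 0.18952348828315735 yawdeg -3.3068161010742188
wood [339.38461538 222.69230769] xy 0.5670093894004822 -0.12136096507310867 0.18368597328662872 0.19990947842597961 yawdeg -0.48748016357421875
green [149.3125     241.97916667] 0.5060358643531799 0.3145550489425659 0.05123113468289375 0.13415545225143433 83.74787902832031
green [112.41176471 241.62745098] 0.5186188220977783 0.4098562002182007 0.04903119429945946 0.11470778286457062 78.9869613647461
green [245.21621622 225.59459459] 0.5435139536857605 0.07828976213932037 0.11138877272605896 0.037187349051237106 0.18510577082633972
green [208.83050847 228.23728814] 0.5454843640327454 0.16987469792366028 0.15827642381191254 0.05699082836508751 0.40171271562576294
green [306.1875     214.02083333] 0.5700833797454834 -0.07292085886001587 0.04729721322655678 0.13192182779312134 89.24473571777344
green [345.64285714 218.91071429] 0.5672423243522644 -0.16745175421237946 0.057330794632434845 0.15677514672279358 89.0394515991211
```

View pics/crop.png

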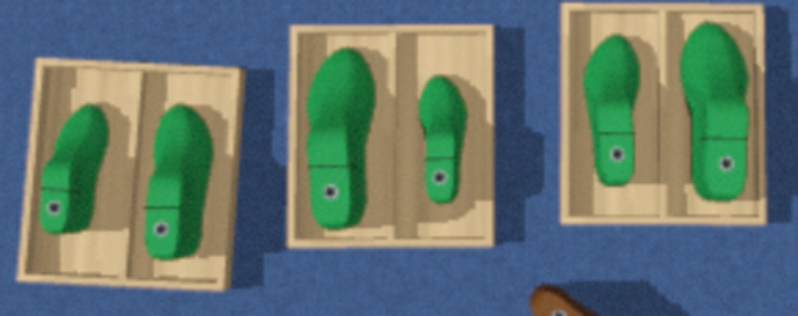

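Crop confirms that all the left lasts are green with toes up (+x). Left-bay holes in the full picture: small (105,255), large (205,250), medium (309,236).

```bash
cat >> h.py <<'E'
def go(x,y,z,yawdeg):
    s=read_state();R=Rr.from_euler('xyz',s['tool_rot']).as_matrix()
    Rt=Rr.from_euler('xyz',[np.pi,0,np.radians(yawdeg)]).as_matrix()
    rv=np.degrees(Rr.from_matrix(R.T@Rt).as_rotvec())
    d=np.array([x,y,z])-s['position']
    print("turn",rv.round(1),"then shift(new axes) mm",(Rt.T@d*1000).round(1),"t",s['t'],'pos',s['position'].round(4),'rot',s['tool_rot'].round(3))
E
python3 - <<'E'
from h import *
mw=cam("top")
for n,u,z,l in[("S",(104.6,255.3),.067,(58,187)),("L",(205,249.5),.092,(330,167)),("M",(309.4,236),.079,(616,132))]:
    l=np.array(l)/2.75+[85,180];print(n,ray(mw,u,z),ray(mw,l,z))
go(.55,-.073,.24,0)
E
```

```text
S [[0.48466202 0.40972962 0.067     ]] [[0.50189776 0.40673542 0.067     ]]
L [[0.49692968 0.16788029 0.092     ]] [[0.51727126 0.16808696 0.092     ]]
M [[ 0.5272821  -0.07620922  0.079     ]] [[ 0.5462049  -0.07548442  0.079     ]]
turn [-0.1  0.  24.5] then shift(new axes) mm [ 301.2 -472.5   -3.3] t 0.1 pos [ 0.2488 -0.5455  0.2367] rot [-3.14  -0.     0.428]
```

Request:
{"name": "send_rows", "arguments": {"motion": [{"rz": 8.2, "jaw": 0.7}, {"rz": 8.2}, {"rz": 8.1}, {"tx": 31.5, "ty": -52.5}, {"tx": 31.5, "ty": -52.5}, {"tx": 31.5, "ty": -52.5}, {"tx": 31.5, "ty": -52.5}, {"tx": 31.5, "ty": -52.5}, {"tx": 31.5, "ty": -52.5}, {"tx": 31.5, "ty": -52.5}, {"tx": 31.5, "ty": -52.5}, {"tx": 31.5, "ty": -52.5}], "grip_force": 30}}

```text
invalid input at $.motion[0]: expected keys tx, ty, tz, rx, ry, rz, jaw
```

Run:
```python
from h import *
camera("top");s=read_state();im=camera("wrist");np.save("s1.npy",s,allow_pickle=True)
cv2.imwrite("pics/w1.png",im[:,:,::-1]);go(.54,-.075,.24,0);print(s['width'])
```

```text
turn [-0.1  0.  24.5] then shift(new axes) mm [ 291.2 -470.6   -3. ] t 0.2 pos [ 0.2488 -0.5456  0.237 ] rot [-3.14  -0.     0.428]
0.9991957549608688
```

View pics/w1.png

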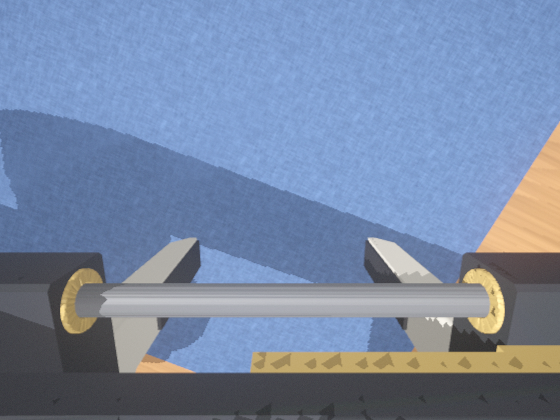

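The move was refused because each row needs every key, so the picture only shows the fingers and bench at the start pose. I'll send it again in full.

Request:
{"name": "send_rows", "arguments": {"motion": [{"tx": 0, "ty": 0, "tz": 0, "rx": 0, "ry": 0, "rz": 8.2, "jaw": 0.7}, {"tx": 0, "ty": 0, "tz": 0, "rx": 0, "ry": 0, "rz": 8.2, "jaw": 0.7}, {"tx": 0, "ty": 0, "tz": 0, "rx": 0, "ry": 0, "rz": 8.1, "jaw": 0.7}, {"tx": 29, "ty": -52.5, "tz": 0, "rx": 0, "ry": 0, "rz": 0, "jaw": 0.7}, {"tx": 29, "ty": -52.5, "tz": 0, "rx": 0, "ry": 0, "rz": 0, "jaw": 0.7}, {"tx": 29, "ty": -52.5, "tz": 0, "rx": 0, "ry": 0, "rz": 0, "jaw": 0.7}, {"tx": 29, "ty": -52.5, "tz": 0, "rx": 0, "ry": 0, "rz": 0, "jaw": 0.7}, {"tx": 29, "ty": -52.5, "tz": 0, "rx": 0, "ry": 0, "rz": 0, "jaw": 0.7}, {"tx": 29, "ty": -52.5, "tz": 0, "rx": 0, "ry": 0, "rz": 0, "jaw": 0.7}, {"tx": 29, "ty": -52.5, "tz": 0, "rx": 0, "ry": 0, "rz": 0, "jaw": 0.7}, {"tx": 29, "ty": -52.5, "tz": 0, "rx": 0, "ry": 0, "rz": 0, "jaw": 0.7}, {"tx": 29, "ty": -52.5, "tz": 0, "rx": 0, "ry": 0, "rz": 0, "jaw": 0.7}], "grip_force": 30}}

```text
t: 1.7
position: [0.5105, -0.0715, 0.2377]
tool_rot: [3.141, -0.0, 0.0]
wrist_force: [0.8, -1.4, 1.2]
width: 0.698
gripper_force: 0.0
```

Run:
```python
from h import *
camera("top");camera("top");s=read_state();im=camera("wrist")
cv2.imwrite("pics/w2.png",im[:,:,::-1]);go(.54,-.075,.24,0);print(s['width'])
```

```text
turn [-0.   0.   0.3] then shift(new axes) mm [29.5  4.3 -2.7] t 1.85 pos [ 0.5105 -0.0707  0.2373] rot [-3.141e+00  1.000e-03  5.000e-03]
0.6985017816761652
```

View pics/w2.png

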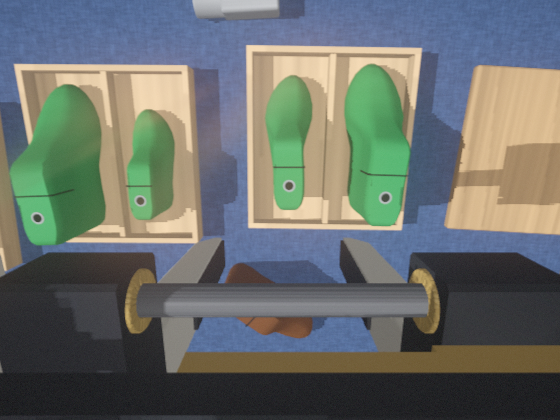

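Wrist view from above: medium left last, hole (289,186) and line (275–303,167); the large left last's hole is at (37,217). Tray C's corners are (248,48), (417,51), (403,229), (250,228).

Run:
```python
from h import *
s=read_state();mw=cam("wrist",s)
print("M hole",ray(mw,(289,186),.079),"heel top mid",ray(mw,(289,208),.079),"line",ray(mw,[(274,167),(304,167)],.079))
print("L hole",ray(mw,(37,217),.092),"line ends",ray(mw,[(21,196),(73,191)],.092))
print("trayC corners",ray(mw,[(248,48),(417,50),(403,229),(250,228)],.025).round(4))
print("trayB corners",ray(mw,[(20,68),(192,68),(200,242),],.025).round(4))
print("toe M", ray(mw,(291,76),.02))
go(.537,-.076,.066,0)
```

```text
M hole [[ 0.52537643 -0.07842823  0.079     ]] heel top mid [[ 0.5029803  -0.07866803  0.079     ]] line [[ 0.54403366 -0.0636023   0.079     ]
 [ 0.54418733 -0.09285289  0.079     ]]
L hole [[0.49584937 0.16622146 0.092     ]] line ends [[0.51657045 0.17769421 0.092     ]
 [0.52168308 0.12728229 0.092     ]]
trayC corners [[ 0.6627 -0.035   0.025 ]
 [ 0.6617 -0.2129  0.025 ]
 [ 0.4646 -0.2176  0.025 ]
 [ 0.4649 -0.0333  0.025 ]]
trayB corners [[0.642  0.2084 0.025 ]
 [0.6429 0.0251 0.025 ]
 [0.4468 0.0279 0.025 ]]
toe M [[ 0.63634368 -0.08070888  0.02      ]]
turn [-0.   0.   0.3] then shift(new axes) mm [ 26.5   5.3 171.3] t 1.85 pos [ 0.5105 -0.0707  0.2373] rot [-3.141e+00  1.000e-03  5.000e-03]
```

Request:
{"name": "send_rows", "arguments": {"motion": [{"tx": 26, "ty": 6.5, "tz": 30, "rx": 0, "ry": 0, "rz": 0, "jaw": 0.7}, {"tx": 0, "ty": 0, "tz": 40, "rx": 0, "ry": 0, "rz": 0, "jaw": 0.7}, {"tx": 0, "ty": 0, "tz": 40, "rx": 0, "ry": 0, "rz": 0, "jaw": 0.7}, {"tx": 0, "ty": 0, "tz": 35, "rx": 0, "ry": 0, "rz": 0, "jaw": 0.7}, {"tx": 0, "ty": 0, "tz": 20, "rx": 0, "ry": 0, "rz": 0, "jaw": 0.7}, {"tx": 0, "ty": 0, "tz": 8, "rx": 0, "ry": 0, "rz": 0, "jaw": 0.7}, {"tx": 0, "ty": 0, "tz": 0, "rx": 0, "ry": 0, "rz": 0, "jaw": 0.25}, {"tx": 0, "ty": 0, "tz": 0, "rx": 0, "ry": 0, "rz": 0, "jaw": 0.25}, {"tx": 0, "ty": 0, "tz": 0, "rx": 0, "ry": 0, "rz": 0, "jaw": 0.2}, {"tx": 0, "ty": 0, "tz": 0, "rx": 0, "ry": 0, "rz": 0, "jaw": 0.2}, {"tx": 0, "ty": 0, "tz": 0, "rx": 0, "ry": 0, "rz": 0, "jaw": 0.2}, {"tx": 0, "ty": 0, "tz": 0, "rx": 0, "ry": 0, "rz": 0, "jaw": 0.2}], "grip_force": 35}}

```text
t: 3.35
position: [0.5365, -0.0798, 0.0655]
tool_rot: [3.142, -0.001, 0.0]
wrist_force: [-1.4, 2.3, 6.9]
width: 0.331
gripper_force: 34.9
```

Request:
{"name": "send_rows", "arguments": {"motion": [{"tx": 0, "ty": 0, "tz": -5, "rx": 0, "ry": 0, "rz": 0, "jaw": 0.2}, {"tx": 0, "ty": 0, "tz": -15, "rx": 0, "ry": 0, "rz": 0, "jaw": 0.2}, {"tx": 0, "ty": 0, "tz": -30, "rx": 0, "ry": 0, "rz": 0, "jaw": 0.2}, {"tx": 0, "ty": 0, "tz": -35, "rx": 0, "ry": 0, "rz": 0, "jaw": 0.2}, {"tx": 0, "ty": 10, "tz": -30, "rx": 0, "ry": 0, "rz": 0, "jaw": 0.2}, {"tx": 0, "ty": 35, "tz": 0, "rx": 0, "ry": 0, "rz": 0, "jaw": 0.2}, {"tx": 0, "ty": 45, "tz": 0, "rx": 0, "ry": 0, "rz": 0, "jaw": 0.2}, {"tx": 0, "ty": 50, "tz": 0, "rx": 0, "ry": 0, "rz": 0, "jaw": 0.2}, {"tx": 0, "ty": 50, "tz": 0, "rx": 0, "ry": 0, "rz": 0, "jaw": 0.2}, {"tx": 0, "ty": 45, "tz": 0, "rx": 0, "ry": 0, "rz": 0, "jaw": 0.2}, {"tx": 0, "ty": 30, "tz": 10, "rx": 0, "ry": 0, "rz": 0, "jaw": 0.2}, {"tx": 0, "ty": 10, "tz": 20, "rx": 0, "ry": 0, "rz": 0, "jaw": 0.2}]}}

```text
t: 4.85
position: [0.5361, -0.3572, 0.1506]
tool_rot: [3.14, -0.002, -0.002]
wrist_force: [0.4, 0.8, -1.7]
width: 0.333
gripper_force: 34.9
```

Run:
```python
from h import *
go(.540,-.352,.0725,0);print(read_state()['width'],read_state()['wrist_force'])
cv2.imwrite("pics/side1.png",camera("side")[:,:,::-1])
```

```text
turn [ 0.1 -0.1 -0.1] then shift(new axes) mm [ 3.9 -5.2 78.1] t 4.85 pos [ 0.5361 -0.3572  0.1506] rot [ 3.14e+00 -2.00e-03 -2.00e-03]
0.3334791532623978 [ 0.43933587  0.75924865 -1.6718348 ]
```

View pics/side1.png

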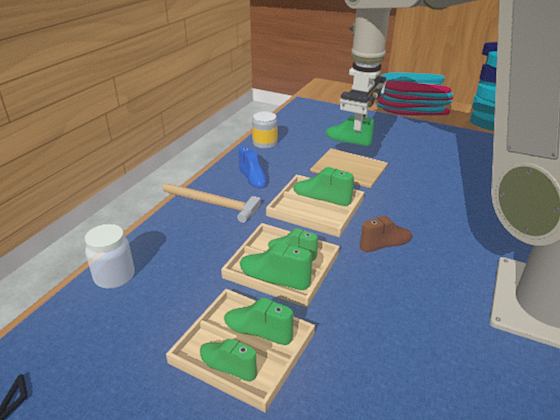

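The medium last hangs level over the board at (350,130). Lowering it slowly.

Request:
{"name": "send_rows", "arguments": {"motion": [{"tx": 4, "ty": -5, "tz": 25, "rx": 0, "ry": 0, "rz": 0, "jaw": 0.2}, {"tx": 0, "ty": 0, "tz": 28, "rx": 0, "ry": 0, "rz": 0, "jaw": 0.2}, {"tx": 0, "ty": 0, "tz": 14, "rx": 0, "ry": 0, "rz": 0, "jaw": 0.2}, {"tx": 0, "ty": 0, "tz": 6, "rx": 0, "ry": 0, "rz": 0, "jaw": 0.2}, {"tx": 0, "ty": 0, "tz": 3, "rx": 0, "ry": 0, "rz": 0, "jaw": 0.2}, {"tx": 0, "ty": 0, "tz": 2, "rx": 0, "ry": 0, "rz": 0, "jaw": 0.2}, {"tx": 0, "ty": 0, "tz": 1, "rx": 0, "ry": 0, "rz": 0, "jaw": 0.2}, {"tx": 0, "ty": 0, "tz": 0, "rx": 0, "ry": 0, "rz": 0, "jaw": 0.2}]}}

```text
t: 5.9
position: [0.5403, -0.3503, 0.0716]
tool_rot: [3.141, -0.001, 0.0]
wrist_force: [-0.4, 0.8, 2.1]
width: 0.327
gripper_force: 34.9
```

Request:
{"name": "send_rows", "arguments": {"motion": [{"tx": 0, "ty": 0, "tz": 1, "rx": 0, "ry": 0, "rz": 0, "jaw": 0.2}, {"tx": 0, "ty": 0, "tz": 0, "rx": 0, "ry": 0, "rz": 0, "jaw": 0.45}, {"tx": 0, "ty": 0, "tz": 0, "rx": 0, "ry": 0, "rz": 0, "jaw": 0.6}, {"tx": 0, "ty": 0, "tz": -10, "rx": 0, "ry": 0, "rz": 0, "jaw": 0.7}, {"tx": 0, "ty": 0, "tz": -40, "rx": 0, "ry": 0, "rz": 0, "jaw": 0.7}, {"tx": 0, "ty": 0, "tz": -60, "rx": 0, "ry": 0, "rz": 0, "jaw": 0.7}, {"tx": -5, "ty": -30, "tz": -50, "rx": 0, "ry": 0, "rz": 0, "jaw": 0.7}, {"tx": -8, "ty": -60, "tz": -10, "rx": 0, "ry": 0, "rz": 0, "jaw": 0.7}, {"tx": -8, "ty": -60, "tz": 0, "rx": 0, "ry": 0, "rz": 0, "jaw": 0.7}, {"tx": -8, "ty": -60, "tz": 0, "rx": 0, "ry": 0, "rz": 0, "jaw": 0.7}, {"tx": -8, "ty": -60, "tz": 0, "rx": 0, "ry": 0, "rz": 0, "jaw": 0.7}, {"tx": -8, "ty": -60, "tz": 0, "rx": 0, "ry": 0, "rz": 0, "jaw": 0.7}]}}

```text
t: 7.4
position: [0.4945, -0.0181, 0.2406]
tool_rot: [3.142, -0.002, -0.0]
wrist_force: [1.5, 0.6, -0.4]
width: 0.7
gripper_force: 0.0
```

Request:
{"name": "send_rows", "arguments": {"motion": [{"tx": -5, "ty": -60, "tz": 0, "rx": 0, "ry": 0, "rz": 0, "jaw": 0.7}, {"tx": -5, "ty": -60, "tz": 0, "rx": 0, "ry": 0, "rz": 0, "jaw": 0.7}, {"tx": 0, "ty": -45, "tz": 0, "rx": 0, "ry": 0, "rz": 0, "jaw": 0.7}, {"tx": 0, "ty": -22, "tz": 0, "rx": 0, "ry": 0, "rz": 0, "jaw": 0.7}, {"tx": 0, "ty": 0, "tz": 0, "rx": 0, "ry": 0, "rz": 0, "jaw": 0.7}]}}

```text
t: 8.02
position: [0.4846, 0.1686, 0.2403]
tool_rot: [-3.141, -0.001, 0.003]
wrist_force: [-0.6, -0.3, 0.8]
width: 0.696
gripper_force: 0.0
```

Run:
```python
from h import *
s=read_state();im=camera("wrist");cv2.imwrite("pics/w3.png",im[:,:,::-1]);go(.508,.167,.08,0)
```

```text
turn [ 0.  -0.   0.1] then shift(new axes) mm [ 23.2   0.4 160.2] t 8.075 pos [0.4848 0.1674 0.2402] rot [ 3.141e+00 -1.000e-03  2.000e-03]
```

View pics/w3.png

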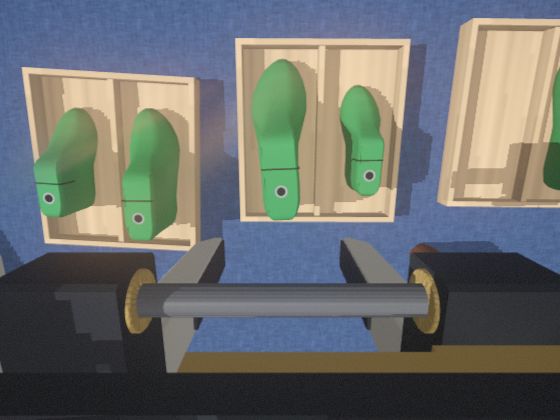

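Large left last: hole (281,191), line (261–299,169), seat in tray B. Tray B's corners are (238,42), (407,42), (394,220), (241,219).

Run:
```python
from h import *
s=read_state();mw=cam("wrist",s)
print("L hole",ray(mw,(281,191),.092),"heel",ray(mw,(281,217),.092),"line",ray(mw,[(261,169),(299,169)],.092))
print("trayB",ray(mw,[(238,42),(407,42),(394,220),(241,219)],.025).round(4))
print("trayA",ray(mw,[(27,72),(199,80),(200,249),(42,243)],.025).round(4))
print("S hole",ray(mw,(48,198),.067))
```

```text
L hole [[0.49669666 0.16742737 0.092     ]] heel [[0.47082672 0.16739355 0.092     ]] line [[0.51774722 0.18634062 0.092     ]
 [0.51781659 0.15045665 0.092     ]]
trayB [[0.6439 0.2132 0.025 ]
 [0.6443 0.0347 0.025 ]
 [0.4491 0.0313 0.025 ]
 [0.45   0.2157 0.025 ]]
trayA [[0.614  0.4414 0.025 ]
 [0.6063 0.2566 0.025 ]
 [0.4116 0.2674 0.025 ]
 [0.419  0.4607 0.025 ]]
S hole [[0.48419113 0.41137066 0.067     ]]
```

Request:
{"name": "send_rows", "arguments": {"motion": [{"tx": 23, "ty": 0, "tz": 30, "rx": 0, "ry": 0, "rz": 0, "jaw": 0.7}, {"tx": 0, "ty": 0, "tz": 40, "rx": 0, "ry": 0, "rz": 0, "jaw": 0.7}, {"tx": 0, "ty": 0, "tz": 40, "rx": 0, "ry": 0, "rz": 0, "jaw": 0.7}, {"tx": 0, "ty": 0, "tz": 30, "rx": 0, "ry": 0, "rz": 0, "jaw": 0.7}, {"tx": 0, "ty": 0, "tz": 15, "rx": 0, "ry": 0, "rz": 0, "jaw": 0.7}, {"tx": 0, "ty": 0, "tz": 8, "rx": 0, "ry": 0, "rz": 0, "jaw": 0.7}, {"tx": 0, "ty": 0, "tz": 0, "rx": 0, "ry": 0, "rz": 0, "jaw": 0.25}, {"tx": 0, "ty": 0, "tz": 0, "rx": 0, "ry": 0, "rz": 0, "jaw": 0.25}, {"tx": 0, "ty": 0, "tz": 0, "rx": 0, "ry": 0, "rz": 0, "jaw": 0.25}, {"tx": 0, "ty": 0, "tz": 0, "rx": 0, "ry": 0, "rz": 0, "jaw": 0.25}, {"tx": 0, "ty": 0, "tz": 0, "rx": 0, "ry": 0, "rz": 0, "jaw": 0.25}], "grip_force": 45}}

```text
t: 9.45
position: [0.5085, 0.1676, 0.0777]
tool_rot: [-3.141, -0.002, 0.0]
wrist_force: [-1.5, 2.5, 6.2]
width: 0.39
gripper_force: 44.4
```

Request:
{"name": "send_rows", "arguments": {"motion": [{"tx": 0, "ty": 0, "tz": -5, "rx": 0, "ry": 0, "rz": 0, "jaw": 0.25}, {"tx": 0, "ty": 0, "tz": -15, "rx": 0, "ry": 0, "rz": 0, "jaw": 0.25}, {"tx": 0, "ty": 0, "tz": -30, "rx": 0, "ry": 0, "rz": 0, "jaw": 0.25}, {"tx": 0, "ty": 0, "tz": -35, "rx": 0, "ry": 0, "rz": 0, "jaw": 0.25}, {"tx": 0, "ty": 10, "tz": -20, "rx": 0, "ry": 0, "rz": 0, "jaw": 0.25}, {"tx": 4, "ty": 30, "tz": 0, "rx": 0, "ry": 0, "rz": 0, "jaw": 0.25}, {"tx": 4, "ty": 45, "tz": 0, "rx": 0, "ry": 0, "rz": 0, "jaw": 0.25}, {"tx": 5, "ty": 50, "tz": 0, "rx": 0, "ry": 0, "rz": 0, "jaw": 0.25}, {"tx": 5, "ty": 50, "tz": 0, "rx": 0, "ry": 0, "rz": 0, "jaw": 0.25}, {"tx": 4, "ty": 40, "tz": 0, "rx": 0, "ry": 0, "rz": 0, "jaw": 0.25}, {"tx": 2, "ty": 22, "tz": 0, "rx": 0, "ry": 0, "rz": 0, "jaw": 0.25}, {"tx": 0, "ty": 0, "tz": 20, "rx": 0, "ry": 0, "rz": 0, "jaw": 0.25}]}}

```text
t: 10.95
position: [0.5332, -0.0819, 0.1636]
tool_rot: [3.14, -0.004, -0.002]
wrist_force: [-0.0, -0.0, -3.1]
width: 0.387
gripper_force: 44.7
```

Run:
```python
from h import *
camera("top");im=camera("wrist");go(.5325,-.079,.0777,0);s=read_state();print(s['width'],s['wrist_force'])
cv2.imwrite("pics/w4.png",im[:,:,::-1])
```

```text
turn [-0.1  0.3 -0. ] then shift(new axes) mm [ 2.6 -0.2 81. ] t 11.05 pos [ 0.5299 -0.0792  0.1587] rot [-3.14   0.005 -0.   ]
0.3886250080252659 [-0.79935203  0.46033808 -3.72341162]
```

View pics/w4.png

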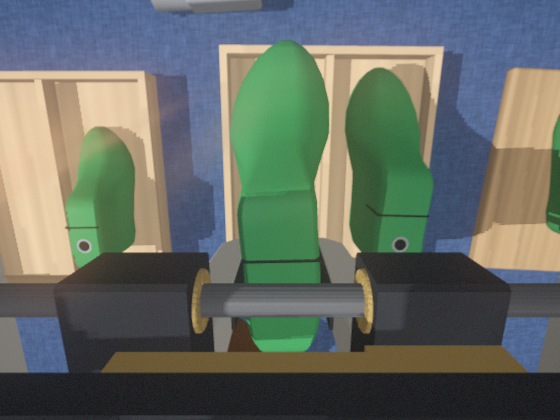

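The large last is held level over tray C's left bay. Its toe is at (287,44) and its widest part spans columns 231–329. I'll check that this fits the bay.

Run:
```python
from h import *
s=read_state();mw=cam("wrist",s);print(ray(mw,[(287,44),(231,130),(329,120)],s['position'][2]-.0717+.017).round(4),s['position'])
print("trayC",ray(mw,[(220,50),(439,50)],.025).round(4))
```

```text
[[ 0.6465 -0.083   0.104 ]
 [ 0.5975 -0.0481  0.104 ]
 [ 0.6035 -0.1093  0.104 ]] [ 0.52985162 -0.07921286  0.15869041]
trayC [[ 0.6614 -0.0291  0.025 ]
 [ 0.6613 -0.2089  0.025 ]]
```

Request:
{"name": "send_rows", "arguments": {"motion": [{"tx": 0, "ty": 0, "tz": 22, "rx": 0, "ry": 0, "rz": 0, "jaw": 0.25}, {"tx": 0, "ty": 0, "tz": 24, "rx": 0, "ry": 0, "rz": 0, "jaw": 0.25}, {"tx": 0, "ty": 0, "tz": 16, "rx": 0, "ry": 0, "rz": 0, "jaw": 0.25}, {"tx": 0, "ty": 0, "tz": 10, "rx": 0, "ry": 0, "rz": 0, "jaw": 0.25}, {"tx": 0, "ty": 0, "tz": 5, "rx": 0, "ry": 0, "rz": 0, "jaw": 0.25}, {"tx": 0, "ty": 0, "tz": 3, "rx": 0, "ry": 0, "rz": 0, "jaw": 0.25}, {"tx": 0, "ty": 0, "tz": 1.5, "rx": 0, "ry": 0, "rz": 0, "jaw": 0.25}, {"tx": 0, "ty": 0, "tz": 0, "rx": 0, "ry": 0, "rz": 0, "jaw": 0.25}, {"tx": 0, "ty": 0, "tz": 0, "rx": 0, "ry": 0, "rz": 0, "jaw": 0.25}]}}

```text
t: 12.18
position: [0.5321, -0.08, 0.0805]
tool_rot: [3.141, -0.001, 0.0]
wrist_force: [-0.2, 0.2, -3.3]
width: 0.391
gripper_force: 44.7
```

Request:
{"name": "send_rows", "arguments": {"motion": [{"tx": 0, "ty": 0, "tz": 2, "rx": 0, "ry": 0, "rz": 0, "jaw": 0.25}, {"tx": 0, "ty": 0, "tz": 1, "rx": 0, "ry": 0, "rz": 0, "jaw": 0.25}, {"tx": 0, "ty": 0, "tz": 0.5, "rx": 0, "ry": 0, "rz": 0, "jaw": 0.25}, {"tx": 0, "ty": 0, "tz": 0, "rx": 0, "ry": 0, "rz": 0, "jaw": 0.25}]}}

```text
t: 12.68
position: [0.5319, -0.0799, 0.0777]
tool_rot: [3.141, 0.0, 0.0]
wrist_force: [-6.6, 1.6, 8.1]
width: 0.386
gripper_force: 44.7
```

Request:
{"name": "send_rows", "arguments": {"motion": [{"tx": 0, "ty": 0, "tz": 0, "rx": 0, "ry": 0, "rz": 0, "jaw": 0.5}, {"tx": 0, "ty": 0, "tz": 0, "rx": 0, "ry": 0, "rz": 0, "jaw": 0.65}, {"tx": 0, "ty": 0, "tz": -10, "rx": 0, "ry": 0, "rz": 0, "jaw": 0.65}, {"tx": 0, "ty": 0, "tz": -40, "rx": 0, "ry": 0, "rz": 0, "jaw": 0.65}, {"tx": 0, "ty": 0, "tz": -60, "rx": 0, "ry": 0, "rz": 0, "jaw": 0.65}, {"tx": -5, "ty": -35, "tz": -50, "rx": 0, "ry": 0, "rz": 0, "jaw": 0.65}, {"tx": -8, "ty": -60, "tz": 0, "rx": 0, "ry": 0, "rz": 0, "jaw": 0.65}, {"tx": -8, "ty": -60, "tz": 0, "rx": 0, "ry": 0, "rz": 0, "jaw": 0.65}, {"tx": -8, "ty": -60, "tz": 0, "rx": 0, "ry": 0, "rz": 0, "jaw": 0.65}, {"tx": -8, "ty": -60, "tz": 0, "rx": 0, "ry": 0, "rz": 0, "jaw": 0.65}, {"tx": -8, "ty": -60, "tz": 0, "rx": 0, "ry": 0, "rz": 0, "jaw": 0.65}, {"tx": -8, "ty": -60, "tz": 0, "rx": 0, "ry": 0, "rz": 0, "jaw": 0.65}]}}

```text
t: 14.18
position: [0.4784, 0.3171, 0.2377]
tool_rot: [-3.141, -0.001, 0.0]
wrist_force: [0.9, -0.6, 0.3]
width: 0.646
gripper_force: 0.0
```

Request:
{"name": "send_rows", "arguments": {"motion": [{"tx": -8, "ty": -50, "tz": 0, "rx": 0, "ry": 0, "rz": 0, "jaw": 0.65}, {"tx": -4, "ty": -40, "tz": 10, "rx": 0, "ry": 0, "rz": 0, "jaw": 0.65}, {"tx": 0, "ty": 0, "tz": 10, "rx": 0, "ry": 0, "rz": 8, "jaw": 0.65}, {"tx": 0, "ty": 0, "tz": 0, "rx": 0, "ry": 0, "rz": 0, "jaw": 0.65}, {"tx": 0, "ty": 0, "tz": 0, "rx": 0, "ry": 0, "rz": 0, "jaw": 0.65}]}}

```text
t: 14.8
position: [0.4671, 0.4049, 0.2175]
tool_rot: [-3.141, -0.001, -0.137]
wrist_force: [0.4, -0.0, 0.9]
width: 0.651
gripper_force: 0.0
```

Run:
```python
from h import *
s=read_state();im=camera("wrist");cv2.imwrite("pics/w5.png",im[:,:,::-1]);go(.508,.167,.08,0)
```

```text
turn [-0.  -0.1 -7.9] then shift(new axes) mm [ 40.7 237.8 137.6] t 14.85 pos [0.4673 0.4048 0.2176] rot [-3.141e+00 -1.000e-03 -1.380e-01]
```

View pics/w5.png

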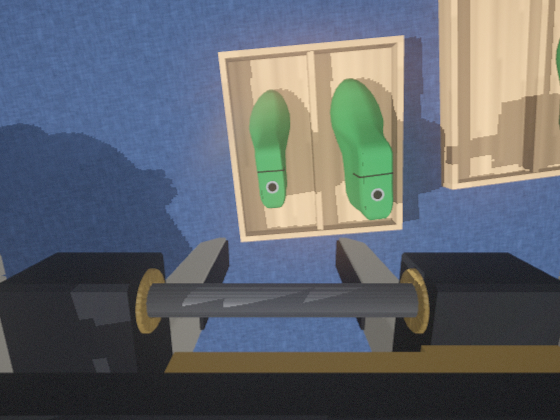

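Small left last: hole (272,187), line (257–284,171), cone heel (273,207), turned about 4° from the tool. Tray A's corners are (220,54), (403,39), (402,229), (242,241).

Run:
```python
from h import *
s=read_state();mw=cam("wrist",s)
P=ray(mw,[(272,187),(273,207),(257,172),(284,170)],.067);print(P.round(4),"toe",ray(mw,(270,91),.018).round(4))
print("trayA",ray(mw,[(220,54),(403,39),(402,229),(242,241)],.025).round(4))
l=P[3]-P[2];print("yaw from line",np.degrees(np.arctan2(l[0],-l[1])))
h,m=P[1],(P[2]+P[3])/2;v=m-h;print("axis",np.degrees(np.arctan2(v[1],v[0])))
c=P[0]+np.array([.012*np.cos(.07),-.012*np.sin(.07),0]);print(c)
go(c[0],c[1],.055,-4)
```

```text
[[0.4839 0.4115 0.067 ]
 [0.4641 0.4134 0.067 ]
 [0.5002 0.4235 0.067 ]
 [0.4985 0.3978 0.067 ]] toe [[0.5766 0.4015 0.018 ]]
trayA [[0.6171 0.4458 0.025 ]
 [0.6056 0.2642 0.025 ]
 [0.4088 0.2742 0.025 ]
 [0.4195 0.457  0.025 ]]
yaw from line -3.65309149647
axis -4.393440930004336
[0.49584126 0.41061641 0.067     ]
turn [-0.  -0.1 -3.9] then shift(new axes) mm [ 28.1  -7.8 162.6] t 14.85 pos [0.4673 0.4048 0.2176] rot [-3.141e+00 -1.000e-03 -1.380e-01]
```

Request:
{"name": "send_rows", "arguments": {"motion": [{"tx": 0, "ty": 0, "tz": 0, "rx": 0, "ry": 0, "rz": -4, "jaw": 0.65}, {"tx": 27, "ty": -8, "tz": 30, "rx": 0, "ry": 0, "rz": 0, "jaw": 0.65}, {"tx": 0, "ty": 0, "tz": 40, "rx": 0, "ry": 0, "rz": 0, "jaw": 0.65}, {"tx": 0, "ty": 0, "tz": 40, "rx": 0, "ry": 0, "rz": 0, "jaw": 0.65}, {"tx": 0, "ty": 0, "tz": 30, "rx": 0, "ry": 0, "rz": 0, "jaw": 0.65}, {"tx": 0, "ty": 0, "tz": 15, "rx": 0, "ry": 0, "rz": 0, "jaw": 0.65}, {"tx": 0, "ty": 0, "tz": 6, "rx": 0, "ry": 0, "rz": 0, "jaw": 0.65}, {"tx": 0, "ty": 0, "tz": 0, "rx": 0, "ry": 0, "rz": 0, "jaw": 0.4}, {"tx": 0, "ty": 0, "tz": 0, "rx": 0, "ry": 0, "rz": 0, "jaw": 0.15}, {"tx": 0, "ty": 0, "tz": 0, "rx": 0, "ry": 0, "rz": 0, "jaw": 0.15}, {"tx": 0, "ty": 0, "tz": 0, "rx": 0, "ry": 0, "rz": 0, "jaw": 0.15}, {"tx": 0, "ty": 0, "tz": 0, "rx": 0, "ry": 0, "rz": 0, "jaw": 0.15}], "grip_force": 30}}

```text
t: 16.35
position: [0.4945, 0.4115, 0.0563]
tool_rot: [-3.141, -0.001, -0.07]
wrist_force: [-0.2, -0.1, 2.9]
width: 0.28
gripper_force: 30.0
```

Run:
```python
from h import *
print(read_state()['width']);go(.528,.169,.170,-0.3)
```

```text
0.2803847487851931
turn [-0.  -0.  -3.7] then shift(new axes) mm [  34.7  242.3 -113.7] t 16.35 pos [0.4945 0.4115 0.0563] rot [-3.141e+00 -1.000e-03 -7.000e-02]
```

Request:
{"name": "send_rows", "arguments": {"motion": [{"tx": 0, "ty": 0, "tz": -5, "rx": 0, "ry": 0, "rz": 0, "jaw": 0.15}, {"tx": 0, "ty": 0, "tz": -15, "rx": 0, "ry": 0, "rz": 0, "jaw": 0.15}, {"tx": 0, "ty": 0, "tz": -30, "rx": 0, "ry": 0, "rz": 0, "jaw": 0.15}, {"tx": 0, "ty": 0, "tz": -35, "rx": 0, "ry": 0, "rz": 0, "jaw": 0.15}, {"tx": 0, "ty": 0, "tz": -28, "rx": 0, "ry": 0, "rz": -3.7, "jaw": 0.15}, {"tx": 5, "ty": 30, "tz": 0, "rx": 0, "ry": 0, "rz": 0, "jaw": 0.15}, {"tx": 6, "ty": 45, "tz": 0, "rx": 0, "ry": 0, "rz": 0, "jaw": 0.15}, {"tx": 6, "ty": 50, "tz": 0, "rx": 0, "ry": 0, "rz": 0, "jaw": 0.15}, {"tx": 6, "ty": 50, "tz": 0, "rx": 0, "ry": 0, "rz": 0, "jaw": 0.15}, {"tx": 5, "ty": 40, "tz": 0, "rx": 0, "ry": 0, "rz": 0, "jaw": 0.15}, {"tx": 4, "ty": 27, "tz": 0, "rx": 0, "ry": 0, "rz": 0, "jaw": 0.15}, {"tx": 0, "ty": 0, "tz": 10, "rx": 0, "ry": 0, "rz": 0, "jaw": 0.15}]}}

```text
t: 17.85
position: [0.5263, 0.1676, 0.1604]
tool_rot: [-3.141, -0.003, -0.008]
wrist_force: [0.8, 0.1, -0.6]
width: 0.273
gripper_force: 30.0
```

Run:
```python
from h import *
camera("top");camera("top");camera("top");im=camera("wrist");go(.526,.169,.0563,-.3);s=read_state();print(s['width'],s['wrist_force'])
cv2.imwrite("pics/w6.png",im[:,:,::-1])
```

```text
turn [-0.   0.   0.1] then shift(new axes) mm [  1.5   0.9 102.1] t 18.05 pos [0.5245 0.1699 0.1584] rot [-3.141e+00  1.000e-03 -4.000e-03]
0.27762971925529306 [-0.55868128  0.93622367 -1.23271632]
```

View pics/w6.png

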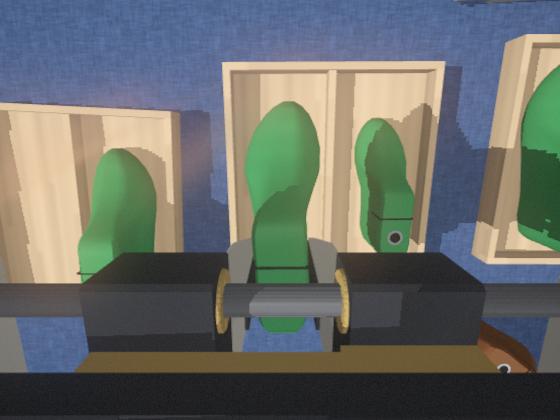

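The small last is level and straight over tray B's left bay (last at (283,200), bay columns 232–327). Lower it now.

Request:
{"name": "send_rows", "arguments": {"motion": [{"tx": 1, "ty": 1, "tz": 25, "rx": 0, "ry": 0, "rz": 0, "jaw": 0.15}, {"tx": 0, "ty": 0, "tz": 30, "rx": 0, "ry": 0, "rz": 0, "jaw": 0.15}, {"tx": 0, "ty": 0, "tz": 20, "rx": 0, "ry": 0, "rz": 0, "jaw": 0.15}, {"tx": 0, "ty": 0, "tz": 13, "rx": 0, "ry": 0, "rz": 0, "jaw": 0.15}, {"tx": 0, "ty": 0, "tz": 7, "rx": 0, "ry": 0, "rz": 0, "jaw": 0.15}, {"tx": 0, "ty": 0, "tz": 4, "rx": 0, "ry": 0, "rz": 0, "jaw": 0.15}, {"tx": 0, "ty": 0, "tz": 2, "rx": 0, "ry": 0, "rz": 0, "jaw": 0.15}, {"tx": 0, "ty": 0, "tz": 1, "rx": 0, "ry": 0, "rz": 0, "jaw": 0.15}, {"tx": 0, "ty": 0, "tz": 0, "rx": 0, "ry": 0, "rz": 0, "jaw": 0.15}, {"tx": 0, "ty": 0, "tz": 0, "rx": 0, "ry": 0, "rz": 0, "jaw": 0.15}]}}

```text
t: 19.3
position: [0.5262, 0.1681, 0.0569]
tool_rot: [-3.141, -0.001, -0.005]
wrist_force: [0.2, -0.0, -1.4]
width: 0.271
gripper_force: 30.0
```

Request:
{"name": "send_rows", "arguments": {"motion": [{"tx": 0, "ty": 0, "tz": 0.8, "rx": 0, "ry": 0, "rz": 0, "jaw": 0.15}, {"tx": 0, "ty": 0, "tz": 0.4, "rx": 0, "ry": 0, "rz": 0, "jaw": 0.15}, {"tx": 0, "ty": 0, "tz": 0, "rx": 0, "ry": 0, "rz": 0, "jaw": 0.15}, {"tx": 0, "ty": 0, "tz": 0, "rx": 0, "ry": 0, "rz": 0, "jaw": 0.15}]}}

```text
t: 19.8
position: [0.5262, 0.1681, 0.0562]
tool_rot: [-3.142, -0.0, -0.005]
wrist_force: [-2.9, -0.7, 6.5]
width: 0.278
gripper_force: 30.0
```

Request:
{"name": "send_rows", "arguments": {"motion": [{"tx": 0, "ty": 0, "tz": 0, "rx": 0, "ry": 0, "rz": 0, "jaw": 0.4}, {"tx": 0, "ty": 0, "tz": 0, "rx": 0, "ry": 0, "rz": 0, "jaw": 0.6}, {"tx": 0, "ty": 0, "tz": -10, "rx": 0, "ry": 0, "rz": 0, "jaw": 0.65}, {"tx": 0, "ty": 0, "tz": -40, "rx": 0, "ry": 0, "rz": 0, "jaw": 0.65}, {"tx": 0, "ty": 0, "tz": -60, "rx": 0, "ry": 0, "rz": 0, "jaw": 0.65}, {"tx": 2, "ty": 38, "tz": -35, "rx": 0, "ry": 0, "rz": 0, "jaw": 0.65}, {"tx": 2, "ty": 60, "tz": 0, "rx": 0, "ry": 0, "rz": 0, "jaw": 0.65}, {"tx": 2, "ty": 60, "tz": 0, "rx": 0, "ry": 0, "rz": 0, "jaw": 0.65}, {"tx": 2, "ty": 60, "tz": 0, "rx": 0, "ry": 0, "rz": 0, "jaw": 0.65}, {"tx": 2, "ty": 60, "tz": 0, "rx": 0, "ry": 0, "rz": 0, "jaw": 0.65}, {"tx": 2, "ty": 60, "tz": 0, "rx": 0, "ry": 0, "rz": 0, "jaw": 0.65}, {"tx": 2, "ty": 60, "tz": 0, "rx": 0, "ry": 0, "rz": 0, "jaw": 0.65}]}}

```text
t: 21.3
position: [0.538, -0.2321, 0.2014]
tool_rot: [3.141, -0.001, -0.005]
wrist_force: [0.8, 0.1, 0.8]
width: 0.649
gripper_force: 0.0
```

Request:
{"name": "send_rows", "arguments": {"motion": [{"tx": 0, "ty": 60, "tz": 0, "rx": 0, "ry": 0, "rz": 0, "jaw": 0.65}, {"tx": 0, "ty": 42, "tz": 0, "rx": 0, "ry": 0, "rz": 0, "jaw": 0.7}, {"tx": 0, "ty": 18, "tz": 0, "rx": 0, "ry": 0, "rz": 0, "jaw": 0.7}, {"tx": 0, "ty": 0, "tz": 0, "rx": 0, "ry": 0, "rz": 0, "jaw": 0.7}, {"tx": 0, "ty": 0, "tz": 0, "rx": 0, "ry": 0, "rz": 0, "jaw": 0.7}]}}

```text
t: 21.92
position: [0.5378, -0.3485, 0.2006]
tool_rot: [-3.141, -0.0, -0.004]
wrist_force: [-0.1, -0.3, -0.9]
width: 0.701
gripper_force: 0.0
```

Run:
```python
from h import *
go(.5403,-.3503,.0716,0);im=camera("wrist");cv2.imwrite("pics/w7.png",im[:,:,::-1])
```

```text
turn [-0.  -0.  -0.2] then shift(new axes) mm [  2.5   1.8 129. ] t 21.925 pos [ 0.5378 -0.3485  0.2006] rot [-3.141 -0.    -0.004]
```

View pics/w7.png

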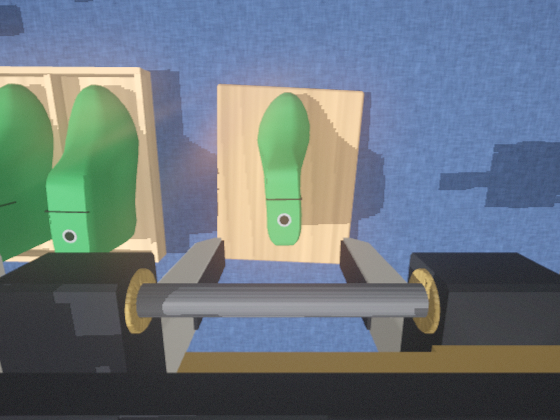

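The medium last stands straight on the board with its hole at (284,220), so the release pose still holds. Regrasping it.

Request:
{"name": "send_rows", "arguments": {"motion": [{"tx": 2.5, "ty": 1.5, "tz": 40, "rx": 0, "ry": 0, "rz": 0, "jaw": 0.7}, {"tx": 0, "ty": 0, "tz": 40, "rx": 0, "ry": 0, "rz": 0, "jaw": 0.7}, {"tx": 0, "ty": 0, "tz": 27, "rx": 0, "ry": 0, "rz": 0, "jaw": 0.7}, {"tx": 0, "ty": 0, "tz": 15, "rx": 0, "ry": 0, "rz": 0, "jaw": 0.7}, {"tx": 0, "ty": 0, "tz": 7, "rx": 0, "ry": 0, "rz": 0, "jaw": 0.7}, {"tx": 0, "ty": 0, "tz": 0, "rx": 0, "ry": 0, "rz": 0, "jaw": 0.4}, {"tx": 0, "ty": 0, "tz": 0, "rx": 0, "ry": 0, "rz": 0, "jaw": 0.2}, {"tx": 0, "ty": 0, "tz": 0, "rx": 0, "ry": 0, "rz": 0, "jaw": 0.2}, {"tx": 0, "ty": 0, "tz": 0, "rx": 0, "ry": 0, "rz": 0, "jaw": 0.2}, {"tx": 0, "ty": 0, "tz": 0, "rx": 0, "ry": 0, "rz": 0, "jaw": 0.2}, {"tx": 0, "ty": 0, "tz": 0, "rx": 0, "ry": 0, "rz": 0, "jaw": 0.2}], "grip_force": 35}}

```text
t: 23.35
position: [0.5402, -0.3516, 0.0721]
tool_rot: [3.141, -0.001, -0.005]
wrist_force: [-0.9, 1.8, 5.4]
width: 0.331
gripper_force: 34.9
```

Run:
```python
from h import *
c=np.array([.514,.359]);a=np.radians(-3.2)
ex=np.array([np.cos(a),np.sin(a)]);ey=np.array([-ex[1],ex[0]])
p=c+.0445*ey+(-.014-.0135)*ex;print(p);go(p[0],p[1],.19,-3.2)
```

```text
[0.48902694 0.40496571]
turn [ 0.  -0.   2.9] then shift(new axes) mm [ -93.4 -752.5 -117.9] t 23.35 pos [ 0.5402 -0.3516  0.0721] rot [ 3.141e+00 -1.000e-03 -5.000e-03]
```

Request:
{"name": "send_rows", "arguments": {"motion": [{"tx": 0, "ty": 0, "tz": -5, "rx": 0, "ry": 0, "rz": 0, "jaw": 0.2}, {"tx": 0, "ty": 0, "tz": -15, "rx": 0, "ry": 0, "rz": 0, "jaw": 0.2}, {"tx": 0, "ty": 0, "tz": -30, "rx": 0, "ry": 0, "rz": 0, "jaw": 0.2}, {"tx": 0, "ty": 0, "tz": -40, "rx": 0, "ry": 0, "rz": 0, "jaw": 0.2}, {"tx": 0, "ty": -10, "tz": -28, "rx": 0, "ry": 0, "rz": 0, "jaw": 0.2}, {"tx": 0, "ty": -30, "tz": 0, "rx": 0, "ry": 0, "rz": 0, "jaw": 0.2}, {"tx": -4, "ty": -45, "tz": 0, "rx": 0, "ry": 0, "rz": 0, "jaw": 0.2}, {"tx": -4, "ty": -50, "tz": 0, "rx": 0, "ry": 0, "rz": 0, "jaw": 0.2}, {"tx": -4, "ty": -50, "tz": 0, "rx": 0, "ry": 0, "rz": 0, "jaw": 0.2}, {"tx": -4, "ty": -50, "tz": 0, "rx": 0, "ry": 0, "rz": 0, "jaw": 0.2}, {"tx": -4, "ty": -50, "tz": 0, "rx": 0, "ry": 0, "rz": 0, "jaw": 0.2}, {"tx": -4, "ty": -50, "tz": 0, "rx": 0, "ry": 0, "rz": 0, "jaw": 0.2}]}}

```text
t: 24.85
position: [0.5174, -0.015, 0.1904]
tool_rot: [3.141, -0.001, -0.005]
wrist_force: [0.8, -0.6, -2.0]
width: 0.327
gripper_force: 34.9
```

Request:
{"name": "send_rows", "arguments": {"motion": [{"tx": -4, "ty": -50, "tz": 0, "rx": 0, "ry": 0, "rz": 0, "jaw": 0.2}, {"tx": -4, "ty": -50, "tz": 0, "rx": 0, "ry": 0, "rz": 0, "jaw": 0.2}, {"tx": -4, "ty": -50, "tz": 0, "rx": 0, "ry": 0, "rz": 0, "jaw": 0.2}, {"tx": -4, "ty": -50, "tz": 0, "rx": 0, "ry": 0, "rz": 0, "jaw": 0.2}, {"tx": -4, "ty": -50, "tz": 0, "rx": 0, "ry": 0, "rz": 0, "jaw": 0.2}, {"tx": -4, "ty": -50, "tz": 0, "rx": 0, "ry": 0, "rz": 0, "jaw": 0.2}, {"tx": -4, "ty": -45, "tz": 0, "rx": 0, "ry": 0, "rz": 0, "jaw": 0.2}, {"tx": -2, "ty": -26, "tz": 0, "rx": 0, "ry": 0, "rz": 1, "jaw": 0.2}, {"tx": 0, "ty": 0, "tz": 10, "rx": 0, "ry": 0, "rz": 2, "jaw": 0.2}, {"tx": 0, "ty": 0, "tz": 20, "rx": 0, "ry": 0, "rz": 0, "jaw": 0.2}, {"tx": 0, "ty": 0, "tz": 10, "rx": 0, "ry": 0, "rz": 0, "jaw": 0.2}, {"tx": 0, "ty": 0, "tz": 0, "rx": 0, "ry": 0, "rz": 0, "jaw": 0.2}]}}

```text
t: 26.35
position: [0.4887, 0.3533, 0.1475]
tool_rot: [3.14, 0.003, -0.058]
wrist_force: [-0.3, 0.1, -1.6]
width: 0.329
gripper_force: 34.9
```

Run:
```python
from h import *
camera("top");im=camera("wrist");go(.489,.405,.0662,-3.2);s=read_state();print(s['width'],s['wrist_force'])
cv2.imwrite("pics/w8.png",im[:,:,::-1])
```

```text
turn [ 0.   0.  -0.1] then shift(new axes) mm [ -3.5 -50.7  83.3] t 26.45 pos [0.4897 0.3542 0.1495] rot [ 3.141  0.    -0.058]
0.32732672535987495 [-0.92888767 -0.90198255 -1.82926355]
```

View pics/w8.png

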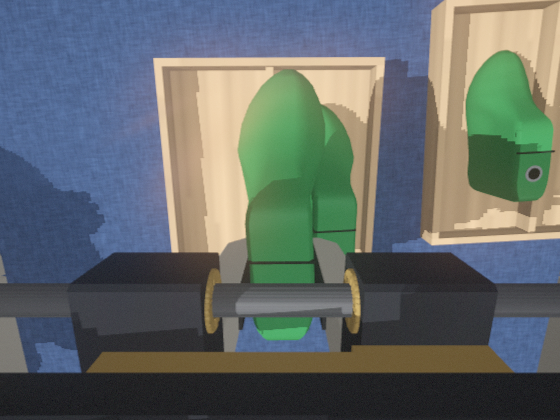

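My row sums were 50 mm short: the last hangs over the divider at (282,200), just above its mate. I'll rise slightly, shift 51 mm left, then lower.

Request:
{"name": "send_rows", "arguments": {"motion": [{"tx": 0, "ty": 0, "tz": -8, "rx": 0, "ry": 0, "rz": 0, "jaw": 0.2}, {"tx": -1, "ty": -15, "tz": -4, "rx": 0, "ry": 0, "rz": 0, "jaw": 0.2}, {"tx": -1, "ty": -22, "tz": 0, "rx": 0, "ry": 0, "rz": 0, "jaw": 0.2}, {"tx": -1, "ty": -14, "tz": 0, "rx": 0, "ry": 0, "rz": 0, "jaw": 0.2}, {"tx": 0, "ty": 0, "tz": 12, "rx": 0, "ry": 0, "rz": 0, "jaw": 0.2}, {"tx": 0, "ty": 0, "tz": 10, "rx": 0, "ry": 0, "rz": 0, "jaw": 0.2}, {"tx": 0, "ty": 0, "tz": 5, "rx": 0, "ry": 0, "rz": 0, "jaw": 0.2}, {"tx": 0, "ty": 0, "tz": 0, "rx": 0, "ry": 0, "rz": 0, "jaw": 0.2}, {"tx": 0, "ty": 0, "tz": 0, "rx": 0, "ry": 0, "rz": 0, "jaw": 0.2}]}}

```text
t: 27.58
position: [0.4897, 0.4057, 0.1348]
tool_rot: [-3.141, -0.0, -0.058]
wrist_force: [-0.9, -0.0, -1.7]
width: 0.33
gripper_force: 34.9
```

Run:
```python
from h import *
s=read_state();im=camera("wrist");go(.489,.405,.0662,-3.2);print(s['width'],s['wrist_force'])
cv2.imwrite("pics/w9.png",im[:,:,::-1])
```

```text
turn [-0.  -0.  -0.1] then shift(new axes) mm [-0.7  0.9 68.8] t 27.625 pos [0.4898 0.4058 0.135 ] rot [-3.141e+00 -1.000e-03 -5.800e-02]
0.3297922150853365 [-0.85733051 -0.02774864 -1.668754  ]
```

View pics/w9.png

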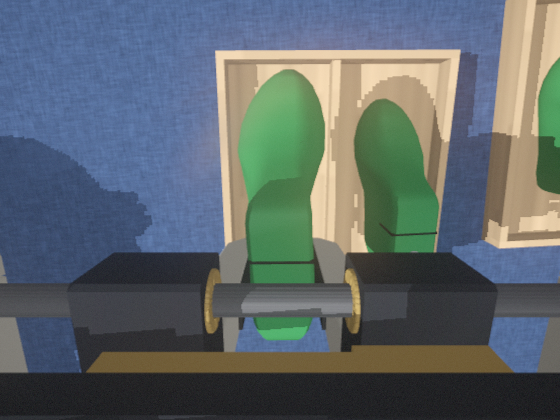

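Now the last hangs centred over tray A's left bay (last at (282,200), bay columns 225–330) and is straight with the tray. Lowering.

Request:
{"name": "send_rows", "arguments": {"motion": [{"tx": 0, "ty": 0, "tz": 15, "rx": 0, "ry": 0, "rz": 0, "jaw": 0.2}, {"tx": 0, "ty": 0, "tz": 20, "rx": 0, "ry": 0, "rz": 0, "jaw": 0.2}, {"tx": 0, "ty": 0, "tz": 16, "rx": 0, "ry": 0, "rz": 0, "jaw": 0.2}, {"tx": 0, "ty": 0, "tz": 9, "rx": 0, "ry": 0, "rz": 0, "jaw": 0.2}, {"tx": 0, "ty": 0, "tz": 5, "rx": 0, "ry": 0, "rz": 0, "jaw": 0.2}, {"tx": 0, "ty": 0, "tz": 2.5, "rx": 0, "ry": 0, "rz": 0, "jaw": 0.2}, {"tx": 0, "ty": 0, "tz": 1.5, "rx": 0, "ry": 0, "rz": 0, "jaw": 0.2}, {"tx": 0, "ty": 0, "tz": 0, "rx": 0, "ry": 0, "rz": 0, "jaw": 0.2}, {"tx": 0, "ty": 0, "tz": 0, "rx": 0, "ry": 0, "rz": 0, "jaw": 0.2}]}}

```text
t: 28.75
position: [0.4898, 0.4061, 0.0661]
tool_rot: [-3.141, -0.001, -0.057]
wrist_force: [-0.8, 0.3, 0.0]
width: 0.327
gripper_force: 34.9
```

Request:
{"name": "send_rows", "arguments": {"motion": [{"tx": 0, "ty": 0, "tz": 0.6, "rx": 0, "ry": 0, "rz": 0, "jaw": 0.2}, {"tx": 0, "ty": 0, "tz": 0, "rx": 0, "ry": 0, "rz": 0, "jaw": 0.45}, {"tx": 0, "ty": 0, "tz": 0, "rx": 0, "ry": 0, "rz": 0, "jaw": 0.65}, {"tx": 0, "ty": 0, "tz": -10, "rx": 0, "ry": 0, "rz": 0, "jaw": 0.65}, {"tx": 0, "ty": 0, "tz": -40, "rx": 0, "ry": 0, "rz": 0, "jaw": 0.65}, {"tx": 0, "ty": 0, "tz": -60, "rx": 0, "ry": 0, "rz": 0, "jaw": 0.65}, {"tx": -20, "ty": 0, "tz": -50, "rx": 0, "ry": 0, "rz": 0, "jaw": 0.65}, {"tx": -50, "ty": 0, "tz": 0, "rx": 0, "ry": 0, "rz": 0, "jaw": 0.65}, {"tx": -50, "ty": -10, "tz": 0, "rx": 0, "ry": 0, "rz": 0, "jaw": 0.65}, {"tx": -50, "ty": -10, "tz": 0, "rx": 0, "ry": 0, "rz": 0, "jaw": 0.65}, {"tx": -20, "ty": 0, "tz": 0, "rx": 0, "ry": 0, "rz": 0, "jaw": 0.65}, {"tx": 0, "ty": 0, "tz": 0, "rx": 0, "ry": 0, "rz": 0, "jaw": 0.65}]}}

```text
t: 30.25
position: [0.3003, 0.437, 0.2256]
tool_rot: [-3.141, -0.001, -0.055]
wrist_force: [0.8, 0.5, 0.2]
width: 0.648
gripper_force: 0.0
```

Run:
```python
from h import *
camera("side");im=camera("top");sd=camera("side")
a=cv2.resize(im[170:300,80:460],(760,260));b=cv2.resize(sd[140:410,150:430],(330,318))
c=np.zeros((590,760,3),np.uint8);c[:260]=a;c[265:583,:330]=b
cv2.imwrite("pics/end.png",c[:,:,::-1]);print(read_state()['position'])
```

```text
[0.30210705 0.43646914 0.22507291]
```

View pics/end.png

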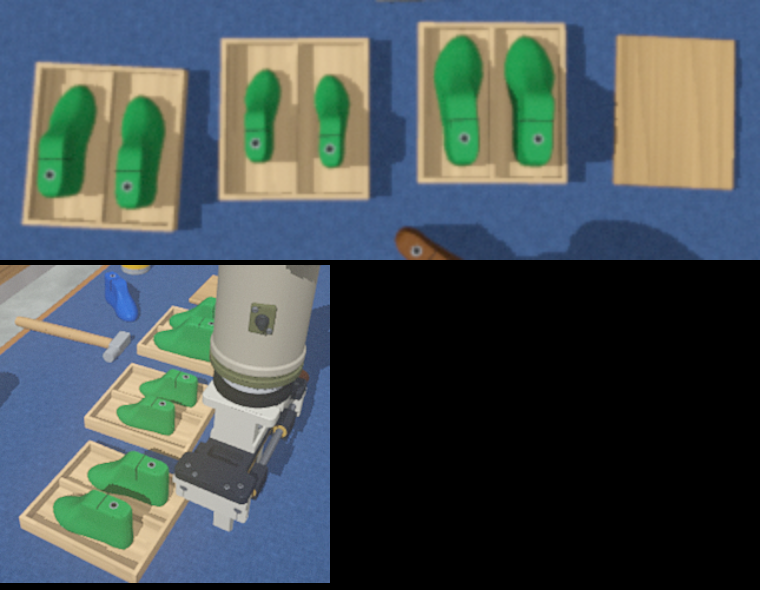

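Every pair now matches and stands flat with its toes pointing away from the robot. The board is empty and the gripper touches nothing.

```bash
python3 -c "
from cell import *
print(job_done())"
```

```text
the job is handed in; nothing more can be done
None
```

The three left lasts are back beside the right lasts of their own size, upright and toes away from the robot in the final pictures. I handed the job in at about 30 s of the 106 s allowed; the hand-in returned no verdict.

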